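# Read the paint thickness at the ringed spot of a test panel with a handheld coating gauge

## Robot

A 6-joint arm with a two-finger parallel gripper is mounted at the origin on a cart in front of the work surface, level with it; the furniture and walls round the work are solid. World frame = base frame: x ahead of the robot, y to its left, z up, the work surface at z = 0. Lengths are in m, angles in degrees, forces in N, time in s.
With the tool pointing down it reaches from about 0.375 to 0.75 m from the base axis. Payload 9 kg.
Tool frame: the origin (TCP) lies midway between the tips of the shut fingers; the grasp point (between the pads) lies 19 mm behind it (robot.hold_point_z is the distance from the TCP to the grasp point, in m); z points along the fingers, y is the line along which they close (so a half turn about z gives the same grasp; the last joint's range is limited). The gripper opens to 85 mm and grips with 20 to 120 N. Pads are 22 mm wide; open, the fingers measure 114 mm over their backs; the gripper's body (76 mm by 85 mm) begins 54 mm behind the grasp point. The pads swing forward as they close: fully open they stand 13 mm farther back than shut.
Start: joints at [59.605, 5.964, 5.575, 89.605, 0, 77.527], TCP at [0.185, 0.571, 0.231] pointing down, gripper open.
Joint ranges: [-171.21, 171.21], [-48.23, 106.86], [-62.78, 66.21], [-105.2, 120.99], [-86.42, 89.51], [-180, 180]. Speed limits (degrees/s): [127.2, 127.2, 147.25, 180, 180, 180].

## Interface

Orientations are given as [roll, pitch, yaw] about the fixed x, y, z axes, in that order (R = Rz(yaw) Ry(pitch) Rx(roll)).
In Python, from plant import robot, fingers, grab_frame, get_calibration, cut_out, mark_of gives the robot as it stands. Calls block until the motion is done:
- robot.move_pose(position, orientation): joint-space move of the TCP to a pose.
- robot.line_to(position, vel=0.15, rotation=None, guard=None): straight line of the TCP; rotation=None keeps the orientation; vel is the mean speed in m/s. With guard (N) it stops when the force on the tool has changed by that much, and returns True; else False.
- robot.goto_joints(angles): joint-space move.
- fingers.set_gripper(opening): finger opening in m; the grip force is fixed at half the most; returns when the fingers have stopped.
- robot.pause(seconds).
- robot.ik(position, orientation): joint angles nearest the present ones, or None.
- grab_frame(name): name is "scene" or "top" or "wrist"; returns the picture (384x512x3 uint8, blue, green, red); there is no depth.
- get_calibration(name): a dict with "vertical_fov" (degrees; the focal length in pixels is half the picture's height over the tangent of half this angle, whatever the lens; pixels are square), "cx", "cy" (the principal point, pixels), "rvec" (rotation vector, rad) and "tvec" (3), from world to camera coordinates, as OpenCV has them. Camera axes: x right, y down, z forward; pixel columns grow to the right and rows downward; lengths in m; the calibration is good to about 2 mm. A picture is of the moment at which its call begins: read the wrist's pose just before it. get_calibration takes no time and is no camera call; for the wrist camera it gives the pose at the moment of the call.
A pose or a line that the arm cannot do raises robot.IKError and nothing moves.
- robot.job_done(): hands the job in; it is judged then, once.
Trained networks look in the newest picture that a camera, given by its name, has taken for a name from the list of things; names that differ only in an ending like _2 or _b are one class to them, and where a whole thing is asked for, a point or a joint stands for the part that bears it (a point fixed in the world has none). Each returns a list of dicts, best first, with "confidence" (0 to 1); they miss things now and then, are a little off and sometimes report something else, mostly with a low value. They report only what shows in the picture. A call takes as long as a camera call.
- cut_out(camera, target): "pixels" (384x512 bool, what is visible of it) and "uv" ([column, row] in pixels, amid what is visible of it).
- mark_of(camera, target): "uv" ([column, row] in pixels: a listed point, or the origin of a listed thing).
Readings, each from a call of its own:
- robot.get_time(): time.
- robot.get_q(): joint angles.
- robot.get_qvel(): joint speeds.
- robot.get_joint_torque(): joint torques, N m.
- robot.get_tool_pos(): TCP position.
- robot.get_tcp_rot(): TCP orientation.
- robot.get_ft_force(): force on the tool from outside, world axes, zero at the start.
- robot.get_torque(): the same for the moment, N m.
- robot.get_gripper_width(): finger opening in m.
- robot.get_gripper_force(): force on a finger pad.
Only numpy, scipy, OpenCV 4.12 (cv2) and the standard library are available. Lean on these libraries where they do the work, as an engineer would, in place of code of your own. Each camera call takes 0.05 s, during which the arm holds its last target. There are 200 camera calls.

## Task

Take the handheld coating gauge out of its desk cradle and check its zero first: set its foot flat on the small bare steel plate, gauge upright, and press lightly until the spring sleeve is about half in, for a second. Then set the foot on the sloping painted test panel, wholly inside the pen ring and with the gauge square to the panel, again lightly with the sleeve about half in and never bottomed. Finish while still holding the gauge there for the reading; don't shift the panel's tilt or the things lying around.

Things in the scene. Friction and masses are not known exactly. Their poses are not given: they have to be found in the camera images.
- gauge: light plastic handheld coating gauge, upright in the cradle, 0.12 to 0.19 kg. Origin: centre of its foot, sleeve out; z up the gauge, -x the side with dark screen and keys. Body box 24 (x) x 38 (y) mm, z 32 to 122 mm, ribbed grips on its y sides: pinch across y at z 80 to 95 mm. Black nose 22 mm across, z 12 to 32 mm, from which the sleeve stands out 12 mm
- sleeve (a joint): travel of the bright steel spring sleeve (16 mm diameter, flat foot) into the gauge's nose along the gauge's z, m: 0 fully out, 0.008 bottomed; it springs out. It takes 1 N to start and 0.5 N more for each mm (3 N at 4 mm, half in)
- foot (a point): centre of the sleeve's flat foot, 16 mm in diameter; moves with the sleeve. At the gauge's origin while the sleeve is out
- cradle: dark grey desk cradle, fixed. Origin on the bench under the pocket's middle. Foot plate 90 x 84 x 10 mm; pocket open upward, outside 35.5 (x) x 49.5 (y) mm, rim z = 70 mm, front (-x) wall to 56 mm, 1.7 mm play round the gauge. The gauge's shoulder stands on a ledge at z = 46 mm: its origin is at z = 14 mm, axes as the cradle's. Draw it straight up 45 mm or more
- zero_plate: bare steel zero plate, loose, 70 (x) x 56 (y) x 6 mm, flat on the bench. Origin: centre of its underside; z up, top face at z = 6 mm. 0.18 kg
- panel_stand: adjustable angle stand, fixed to the bench, carrying the painted test panel. Origin: centre of its underside; base 128 (x) x 176 (y) x 10 mm, 200 mm wide over the black thumb nuts. The table's hinge runs along y at x = -58, z = 22 mm (near edge); the far (+x) edge is raised, so the panel faces the robot
- test_panel (a joint): tilt of the table and panel, rad: 0 level, positive with the far edge raised; held by its thumb nuts (stiff, about 4 N m), not to be altered
- panel_edge (a point): middle of the panel's raised far edge, on the painted face. z is the outward normal of the face
- spot (a point): centre of the black pen ring (30 mm inner diameter) on the rigid white painted panel (100 mm up the slope x 150 mm wide), 20 mm above the panel's middle up the slope, up to 35 mm left or right of it. z: outward normal of the face, y level across the panel, x up the slope. The scratched X in the lower half is a corrosion scribe, not the spot
- petri_dish: clear petri dish, 62 mm diameter, 12 mm high, loose bystander; origin under its centre
- marker_blue: white pen with blue cap, 138 mm long, loose bystander; origin under its centre
- cal_weight: bright calibration weight, 27 mm diameter, 48 mm high, loose bystander; origin under its centre
- tweezers: steel tweezers, 122 mm long, 10 mm high, loose bystander; origin under its centre

How it is judged (in metres and radians):
On the way, in this order (a step that is already met when the one before it is completed fails the run):
1. the gauge is drawn clear of the cradle in the gripper (z of gauge in the frame of cradle above 0.055 m and contact force between the fingers and gauge above 1 N), for 0.1 s.
2. zero check: the foot rests wholly on the bare steel plate, gauge upright, sleeve part-way in, for half a second (value of joint sleeve between 0.0015 and 0.0072 m and contact force between the fingers and gauge above 1 N and contact force between gauge and zero_plate above 0.8 N and angle between gauge's own z axis and vertical below 0.12 rad and x of foot in the frame of zero_plate between -0.028 and 0.028 m and y of foot in the frame of zero_plate between -0.021 and 0.021 m), for 0.5 s.
At the end, for the whole second after the job is handed in: Gauge still gripped, foot on the panel within 7.5 mm of the ring centre (so inside the ring), square to it within 0.12 rad, sleeve in 1.5 to 7.2 mm of 8, under 10 N, at rest; panel tilt unaltered (4 mm at the edge), zero plate flat on the bench (value of joint sleeve between 0.0015 and 0.0072 m and contact force between the fingers and gauge above 1 N and contact force between gauge and panel_stand between 0.8 and 10 N and distance between foot and spot below 0.0075 m and angle between the z axis of gauge and the z axis of spot, either way round below 0.12 rad and z of gauge in the frame of spot below 0.002 m and linear speed of gauge below 0.02 m/s and distance of panel_edge from where it was at the start of the episode below 0.004 m and height (world z) of zero_plate below 0.003 m); the arm keeps its last pose, push and grip.
It fails at once if the gauge is pressed hard (over 15 N) on the panel, its stand or the zero plate (contact force between gauge and panel_stand above 15 N or contact force between gauge and zero_plate above 15 N).
It fails at once if the sleeve is bottomed (7.8 mm or more) (value of joint sleeve above 0.0078 m).
It fails at once if the panel's tilt is shifted (its raised edge moves over 4 mm) (distance of panel_edge from where it was at the start of the episode above 0.004 m).
It fails at once if a bystander is moved over 20 mm (distance of any of petri_dish, marker_blue, cal_weight, tweezers from where it was at the start of the episode above 0.02 m).
It also fails if it takes over 45 s, if anything falls off the work surface, if the arm or the gripper's body presses on something with over 40 N, if the wrist force passes 120 N, or if a joint passes its speed limit or range.

## Working session

There is one attempt and no reset: what is moved stays moved. The work goes in short steps, each a Python script; the robot and the scene stay as the last script left them, time stands still between calls to the robot, and variables do not carry over. Pictures are saved under pics/ and viewed, at most 10 in all, crops included, and the job is handed in when it is done.

```bash
ls; mkdir -p pics
python3 - <<'E'
from plant import *
import cv2,numpy as np,pickle
d={}
for c in ["scene","top"]:
    im=grab_frame(c); d[c]=(im,get_calibration(c)); cal=d[c][1]
    print(c,{k:np.round(v,3).tolist() for k,v in cal.items()}, (-cv2.Rodrigues(np.array(cal['rvec'],float))[0].T@np.array(cal['tvec'],float)).round(3))
    for t in ["gauge","cradle","zero_plate","panel_stand","spot","panel_edge","petri_dish","marker_blue","cal_weight","tweezers"]:
        m=mark_of(c,t); print(t,[(np.round(x['uv'],1).tolist(),round(x['confidence'],2)) for x in m[:2]])
cv2.imwrite("pics/a.png",d["scene"][0]);cv2.imwrite("pics/b.png",d["top"][0])
print(robot.get_time(),robot.get_tcp_rot())
E
```

```text
pics
plant.py
scene {'vertical_fov': 51.704, 'cx': 258.329, 'cy': 193.988, 'rvec': [1.871, -1.006, 0.589], 'tvec': [-0.283, 0.276, 0.723]} [-0.26  -0.518  0.586]
gauge [([190.6, 197.6], 0.64), ([190.1, 194.1], 0.6)]
cradle [([192.1, 200.6], 0.8), ([313.1, 228.6], 0.19)]
zero_plate [([238.3, 210.4], 0.6)]
panel_stand [([311.8, 227.3], 0.9)]
spot [([320.2, 211.4], 0.37)]
panel_edge [([319.0, 200.8], 0.71)]
petri_dish [([274.5, 187.7], 0.76)]
marker_blue [([353.4, 287.0], 0.82)]
cal_weight [([181.0, 175.4], 0.46)]
tweezers [([212.6, 238.0], 0.56)]
top {'vertical_fov': 55.325, 'cx': 255.984, 'cy': 194.859, 'rvec': [2.165, -2.14, 0.161], 'tvec': [0.014, 0.551, 0.948]} [0.412 0.028 1.016]
gauge [([178.8, 214.3], 0.79), ([124.9, 175.2], 0.41)]
cradle [([179.8, 215.2], 0.95), ([175.9, 216.2], 0.62)]
zero_plate [([234.4, 208.6], 0.7)]
panel_stand [([316.6, 195.2], 0.74), ([320.4, 176.2], 0.49)]
spot [([318.2, 187.0], 0.45)]
panel_edge [([320.7, 175.9], 0.86)]
petri_dish [([242.4, 150.4], 0.57)]
marker_blue [([380.1, 253.9], 0.79)]
cal_weight [([121.6, 175.7], 0.68), ([175.8, 218.8], 0.4)]
tweezers [([242.4, 258.7], 0.4), ([379.5, 251.3], 0.37)]
1.1 [1.79992896e+02 1.41484784e-03 1.62076891e+02]
```

Run:
```python
import cv2
a=cv2.imread("pics/a.png");b=cv2.imread("pics/b.png")
cv2.imwrite("pics/a2.png",cv2.resize(a[120:330,130:410],(800,600),interpolation=cv2.INTER_CUBIC))
cv2.imwrite("pics/b2.png",cv2.resize(b[110:310,90:410],(800,500),interpolation=cv2.INTER_CUBIC))
```

```text
(no output)
```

View pics/a2.png

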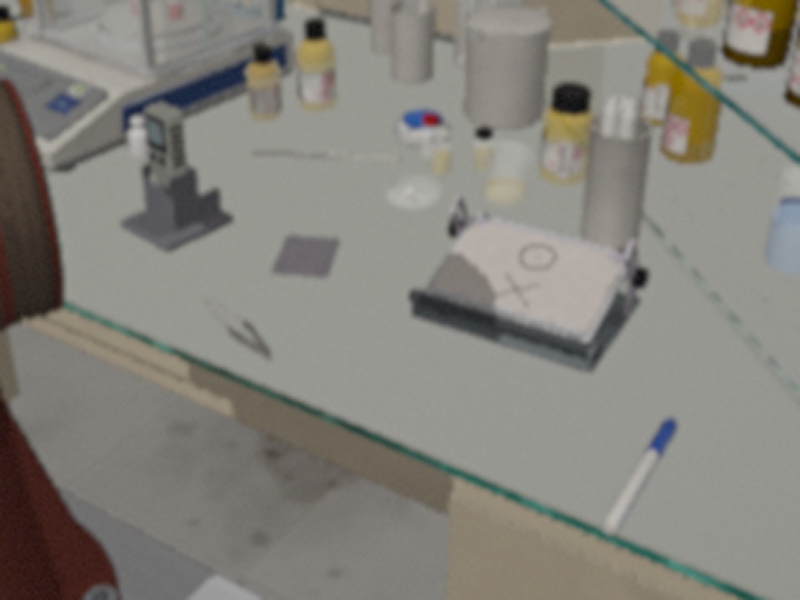

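View pics/b2.png

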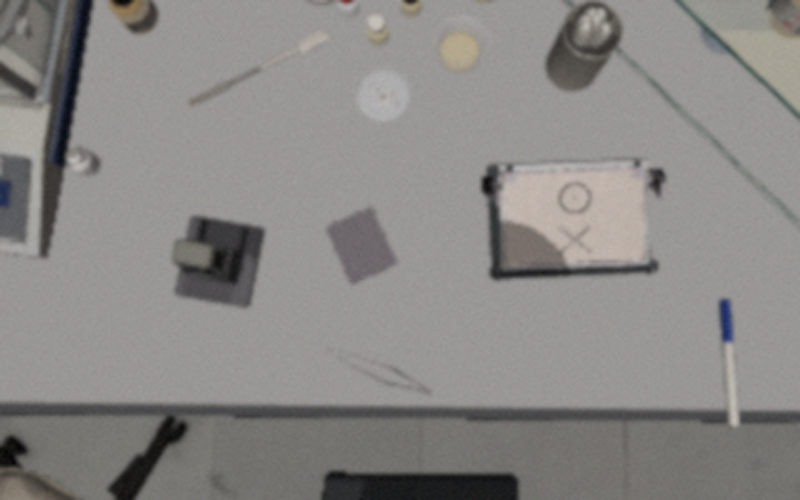

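The scene view shows the gauge in its cradle at full-frame pixel (190,198), the steel plate at (238,210), and the panel with its ring at (318,210). The top view shows the cradle at (178,215), the plate at (235,208) and the ring at (319.6,189). The networks agree with both views. Next I'll get rough positions and look closer with the wrist camera.

```bash
cat > h.py <<'E'
from plant import *
import cv2,numpy as np
from scipy.spatial.transform import Rotation as Ro
def cam(c):
    R=cv2.Rodrigues(np.array(c['rvec'],float))[0]; t=np.array(c['tvec'],float).ravel(); f=192/np.tan(np.radians(c['vertical_fov']/2))
    return R,t,f,c['cx'],c['cy']
def ray(c,uv):
    R,t,f,cx,cy=cam(c); d=R.T@np.array([(uv[0]-cx)/f,(uv[1]-cy)/f,1]); return -R.T@t,d
def onz(c,uv,z):
    o,d=ray(c,uv); return o+d*(z-o[2])/d[2]
def proj(c,P):
    R,t,f,cx,cy=cam(c); q=np.atleast_2d(P)@R.T+t; return q[:,:2]/q[:,2:]*f+[cx,cy]
def tri(obs):
    A=np.zeros((3,3));b=np.zeros(3)
    for c,uv in obs:
        o,d=ray(c,uv); d=d/np.linalg.norm(d); M=np.eye(3)-np.outer(d,d);A+=M;b+=M@o
    return np.linalg.solve(A,b)
def look(name):
    c=get_calibration("wrist"); im=grab_frame("wrist"); cv2.imwrite(f"pics/{name}.png",im); return c,im
E
python3 - <<'E'
from h import *
s=get_calibration("scene");t=get_calibration("top")
for n,u,v,z in [("cradle",(192.1,200.6),(179.8,215.2),0),("plate",(238.3,210.4),(234.4,208.6),0),("stand",(311.8,227.3),(316.6,195.2),0),("spot",(319,210.5),(319.2,188),.05),("edge",(319,200.8),(320.7,175.9),.06),("petri",(274.5,187.7),(242.4,150.4),0),("pen",(353.4,287),(380.1,253.9),0),("wt",(181,175.4),(121.6,175.7),0),("tw",(212.6,238),(242.4,258.7),0)]:
    print(n,tri([(s,u),(t,v)]).round(3),onz(s,u,z).round(3),onz(t,v,z).round(3))
w=get_calibration("wrist");R,tt,f,cx,cy=cam(w)
T=Ro.from_euler('xyz',robot.get_tcp_rot(),degrees=True).as_matrix();p=robot.get_tool_pos()
print("cam in tool",T.T@(-R.T@tt-p),"\n",(T.T@R.T).round(3),f,cx,cy)
E
```

```text
cradle [ 0.496  0.232 -0.004] [0.491 0.227 0.   ] [0.496 0.231 0.   ]
plate [0.518 0.078 0.001] [0.52  0.077 0.   ] [0.517 0.08  0.   ]
stand [ 0.554 -0.146  0.004] [ 0.557 -0.14   0.   ] [ 0.557 -0.15   0.   ]
spot [ 0.571 -0.15   0.048] [ 0.569 -0.152  0.05 ] [ 0.57  -0.148  0.05 ]
edge [ 0.596 -0.144  0.066] [ 0.599 -0.136  0.06 ] [ 0.601 -0.151  0.06 ]
petri [0.683 0.058 0.007] [0.697 0.063 0.   ] [0.684 0.06  0.   ]
pen [ 0.396 -0.322  0.   ] [ 0.396 -0.322  0.   ] [ 0.396 -0.323  0.   ]
wt [ 0.612  0.397 -0.009] [0.601 0.377 0.   ] [0.606 0.399 0.   ]
tw [ 0.379  0.056 -0.006] [0.373 0.05  0.   ] [0.379 0.055 0.   ]
cam in tool [ 0.07436017 -0.00062223 -0.14200979] 
 [[ 0.    -0.955 -0.295]
 [ 1.     0.    -0.001]
 [ 0.001 -0.295  0.955]] 311.98331827938415 254.05536322756265 191.19252358846936
```

Run:
```python
from h import *
import pickle
L={}
for n,p,targets in [("cr",(.47,.225,.27),["cradle","gauge"]),("zp",(.48,.08,.2),["zero_plate"]),("pa",(.52,-.15,.25),["panel_stand","spot","panel_edge","test_panel"]),("pb",(.45,-.13,.2),["panel_stand","spot","panel_edge","test_panel"])]:
    try: robot.move_pose(p,[180,0,180])
    except robot.IKError as e: print(n,e); continue
    robot.pause(.2)
    c,im=look(n); L[n]=[c,im,{}]
    for t in targets:
        m=mark_of("wrist",t); k=cut_out("wrist",t); L[n][2][t]=(m,k)
        print(n,t,[(np.round(x['uv'],1).tolist(),round(x['confidence'],2)) for x in m[:2]],[(np.round(x['uv'],1).tolist(),round(x['confidence'],2),int(x['pixels'].sum())) for x in k[:2]])
pickle.dump(L,open("L.pkl","wb")); print(robot.get_time(),robot.get_q())
cv2.imwrite("pics/m.png",cv2.resize(np.vstack([np.hstack([L["cr"][1],L["zp"][1]]),np.hstack([L["pa"][1],L["pb"][1]])]),(800,600)))
```

```text
cr cradle [([264.0, 171.6], 0.85)] [([257.7, 164.3], 0.64, 2768)]
cr gauge [([261.0, 176.8], 0.93)] [([266.4, 196.0], 0.74, 1586)]
zp zero_plate [([251.7, 198.3], 0.81)] [([254.8, 199.5], 0.89, 2841), ([505.5, 267.2], 0.71, 409)]
pa panel_stand [([253.2, 176.8], 0.61)] [([253.2, 184.5], 0.89, 15478)]
pa spot [([254.2, 205.2], 0.6)] [([264.2, 209.1], 0.49, 69)]
pa panel_edge [([252.8, 231.3], 0.94)] []Traceback (most recent call last):
  File "<stdin>", line 10, in <module>
ValueError: it knows: cal_weight, cradle, foot, gauge, marker_blue, panel_edge, panel_stand, petri_dish, spot, tweezers, zero_plate
```

Run:
```python
from h import *
import pickle
L={}
for n,p,targets in [("pb",(.45,-.13,.2),["panel_stand","spot","panel_edge"]),("pa",(.52,-.15,.25),["panel_stand","spot","panel_edge"]),("zp",(.48,.08,.2),["zero_plate"]),("cr",(.47,.225,.27),["cradle","gauge"]),]:
    try: robot.move_pose(p,[180,0,180])
    except robot.IKError as e: print(n,e); continue
    robot.pause(.2)
    c,im=look(n); L[n]=[c,im,{}]
    for t in targets:
        m=mark_of("wrist",t); k=cut_out("wrist",t); L[n][2][t]=(m,k)
        print(n,t,[(np.round(x['uv'],1).tolist(),round(x['confidence'],2)) for x in m[:2]],[(np.round(x['uv'],1).tolist(),round(x['confidence'],2),int(x['pixels'].sum())) for x in k[:2]])
pickle.dump(L,open("L.pkl","wb")); print(robot.get_time(),robot.get_q())
cv2.imwrite("pics/m.png",cv2.resize(np.vstack([np.hstack([L["cr"][1],L["zp"][1]]),np.hstack([L["pa"][1],L["pb"][1]])]),(800,600)))
```

```text
pb panel_stand [([239.5, 241.8], 0.78), ([238.6, 305.3], 0.67)] [([240.1, 257.2], 0.89, 18487), ([238.6, 256.9], 0.4, 16893)]
pb spot [([238.3, 282.2], 0.53), ([236.5, 307.7], 0.36)] [([236.8, 271.1], 0.63, 53)]
pb panel_edge [([237.0, 304.2], 0.8)] [([237.0, 258.7], 0.79, 16886)]
pa panel_stand [([252.8, 179.3], 0.81)] [([252.2, 183.7], 0.78, 15536)]
pa spot [([255.9, 206.3], 0.53)] [([410.8, 272.7], 0.7, 894), ([241.6, 207.5], 0.49, 17)]
pa panel_edge [([255.3, 232.1], 0.83)] [([252.3, 183.5], 0.62, 14256), ([419.9, 32.0], 0.51, 564)]
zp zero_plate [([254.2, 198.2], 0.84), ([399.4, 178.8], 0.51)] [([254.7, 198.5], 0.67, 2806)]
cr cradle [([263.2, 171.6], 0.87)] [([260.5, 167.2], 0.68, 2790)]
cr gauge [([269.1, 176.0], 0.78)] [([269.1, 197.0], 0.7, 1661)]
10.15 [ 1.11308151e+01 -7.11152439e+00 -3.39909307e+00  9.37254789e+01
 -4.45391733e-04  1.11749027e+01]
```

View pics/m.png

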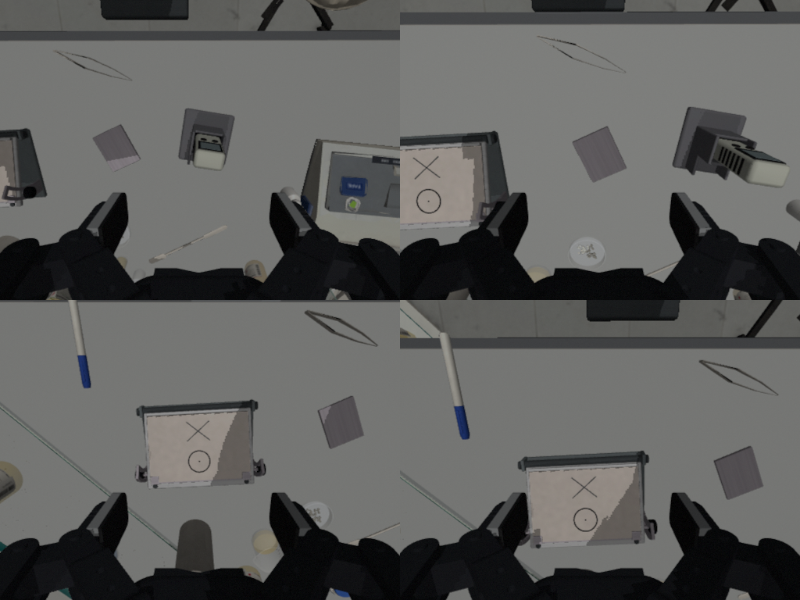

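The wrist views show the ring at about (255,206) in pa and (237,280) in pb. The cradle is yawed slightly and the zero plate by about 20–30°. Next I'll segment the panel corners, ring, plate and cradle.

Run:
```python
from h import *
import pickle
L=pickle.load(open("L.pkl","rb"))
im={"pa":L["pa"][1],"pb":L["pb"][1],"scene":cv2.imread("pics/a.png"),"top":cv2.imread("pics/b.png")}
roi={"pa":(160,115,350,255),"pb":(140,185,340,325),"scene":(265,180,365,260),"top":(275,165,365,230)}
tiles=[]
for k,(x0,y0,x1,y1) in roi.items():
    I=cv2.GaussianBlur(im[k],(3,3),0).astype(float)[y0:y1,x0:x1]; r=I[...,2]/(I[...,0]+1)
    bg=np.median(r[:8]);hi=np.percentile(r,90); m=(r>(bg+hi)/2).astype(np.uint8)
    m=cv2.morphologyEx(m,cv2.MORPH_CLOSE,np.ones((9,9)))
    cs=cv2.findContours(m,0,2)[0]; c=max(cs,key=cv2.contourArea); h=cv2.convexHull(c)
    e=.02
    q=cv2.approxPolyDP(h,e*cv2.arcLength(h,True),True)[:,0]
    print(k,bg.round(3),hi.round(3),cv2.contourArea(c),(q+[x0,y0]).tolist())
    t=im[k][y0:y1,x0:x1]; s=min(400/t.shape[1],300/t.shape[0]); t=cv2.resize(t,None,fx=s,fy=s,interpolation=cv2.INTER_CUBIC)
    t=np.clip(t*1.5,0,255).astype(np.uint8)
    cv2.polylines(t,[((q+.5)*s).astype(int)],True,(0,255,0),1)
    T=np.zeros((300,400,3),np.uint8);T[:t.shape[0],:t.shape[1]]=t[:300,:400];tiles.append(T);print("scale",s)
cv2.imwrite("pics/q.png",np.vstack([np.hstack(tiles[:2]),np.hstack(tiles[2:])]))
c,_,d=L["zp"]; mm=d["zero_plate"][1][0]["pixels"].astype(np.uint8)
cnt=max(cv2.findContours(mm,0,1)[0],key=cv2.contourArea)[:,0]
P=np.array([onz(c,u,.006)[:2] for u in cnt]).astype(np.float32)
print("zp rect",cv2.minAreaRect(P), onz(c,d["zero_plate"][0][0]["uv"],0))
# cradle view crop
I=L["cr"][1][125:225,220:310]; 
cv2.imwrite("pics/cr2.png",np.clip(1.6*cv2.resize(I,(540,600),interpolation=cv2.INTER_CUBIC).astype(float),0,255))
c=L["cr"][0]
for t,z in (("cradle",0),("gauge",.014)): print(t,onz(c,L["cr"][2][t][0][0]["uv"],z))
```

```text
pa 1.009 1.103 10602.5 [[316, 143], [320, 218], [309, 227], [192, 225], [189, 149]]
scale 2.1052631578947367
pb 1.0 1.105 12264.0 [[304, 214], [308, 292], [295, 304], [170, 301], [166, 220]]
scale 2.0
scene 1.049 1.075 2577.0 [[355, 180], [352, 201], [334, 234], [283, 219], [297, 180]]
scale 3.75
top 1.013 1.107 1946.5 [[347, 182], [346, 213], [292, 214], [291, 186], [297, 180], [342, 178]]
scale 4.444444444444445
zp rect ((0.5183840990066528, 0.0797070562839508), (0.07040838152170181, 0.055160339921712875), 24.32227897644043) [0.52013819 0.07785538 0.        ]
cradle [0.49436708 0.23509025 0.        ]
gauge [0.49694479 0.24247377 0.014     ][ WARN:0@0.076] global loadsave.cpp:1063 imwrite_ Unsupported depth image for selected encoder is fallbacked to CV_8U.
```

View pics/q.png

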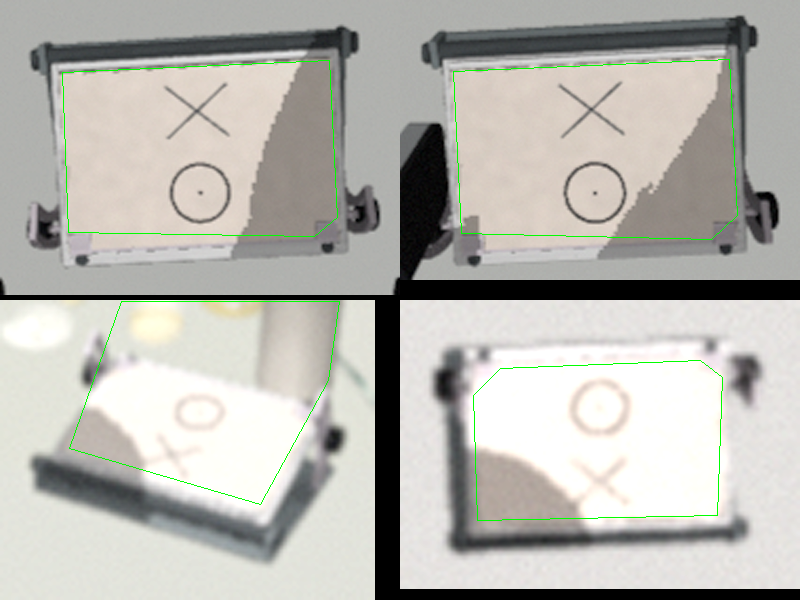

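View pics/cr2.png

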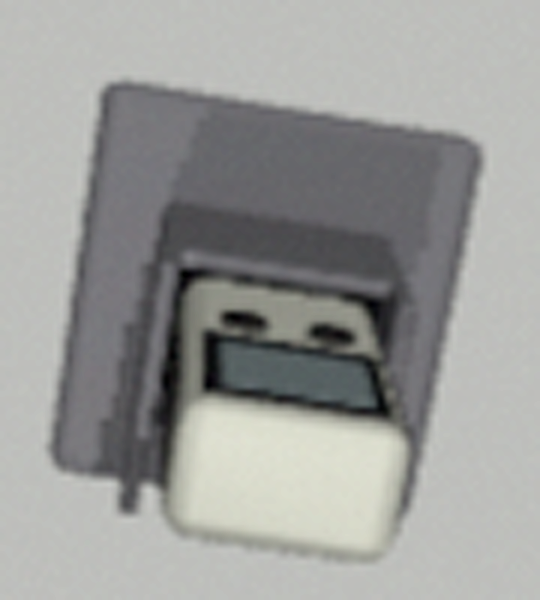

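The wrist crops show the ring centre with its dot at about (255.5,206.2) in pa and (237.4,281) in pb, with clear panel corners. The cradle close-up shows the gauge top face at crop (165–408, 400–558), turned about 5–8°. Next is a joint fit of the panel and the cradle.

```bash
cat > fit.py <<'E'
from h import *
import pickle
from scipy.optimize import least_squares
L=pickle.load(open("L.pkl","rb"))
C={"pa":L["pa"][0],"pb":L["pb"][0],"scene":get_calibration("scene"),"top":get_calibration("top")}
def fr(k,x,y):
    o={"pa":(160,115,2.1053),"pb":(140,185,2.),"scene":(265,180,3.75),"top":(275,165,4.4444)}[k]
    return [o[0]+x/o[2]-.25,o[1]+y/o[2]-.25]
# point kinds: R ring, BL/BR = bottom at +y / -y, TL/TR top
obs=[("pa","R",201,192,1),("pb","R",195,192,1),("scene","R",200,111,.6),("top","R",200,108,.6),
("pa","B-",62,70,1),("pa","B+",330,59,1),("pb","B-",51,70,1),("pb","B+",329,57,1),
("top","B+",77,220,.4),("top","B-",318,215,.4),("scene","B+",70,147,.3),("scene","B-",262,204,.3),
("pa","T-",70,249,.5),("pa","T+",339.5,246,.5),("pb","T-",62,250,.3),("pb","T+",339,247,.3)]
def model(p):
    x,y,z,yaw,tilt,s=p; R=Ro.from_euler('ZY',[yaw,-tilt]).as_matrix()
    pt={"R":(0,0,0)}
    for n,a in (("B",-.07),("T",.03)):
        for g,b in (("-",-.075),("+",.075)): pt[n+g]=(a,b+s,0)
    return {k:np.array([x,y,z])+R@np.array(v) for k,v in pt.items()},R
def res(p,full=False):
    P,_=model(p); r=np.array([w*(proj(C[k],P[n])[0]-fr(k,a,b)) for k,n,a,b,w in obs]); return r if full else r.ravel()
if __name__=="__main__":
    S=least_squares(res,[.57,-.15,.048,0,.3,0],x_scale=[.01,.01,.01,.1,.1,.01],loss='soft_l1')
    cov=np.sqrt(np.diag(np.linalg.inv(S.jac.T@S.jac)))
    print(S.x.round(4),cov.round(4)); 
    for o,r in zip(obs,res(S.x,True)): print(o[:2],(r/o[4]).round(1))
    P,R=model(S.x); print({k:v.round(4).tolist() for k,v in P.items()})
    x,y=np.cos(S.x[3]),np.sin(S.x[3])
    c=L["cr"][0]; g=lambda x,y:(220+x/6-.4,125+y/6-.4)
    T=np.array([onz(c,g(*q),.136)[:2] for q in [(165,405),(408,425),(390,558),(170,535)]])
    print("gauge top",T.round(4).tolist(),T.mean(0))
    B=np.array([onz(c,g(*q),.010)[:2] for q in [(103,85),(484,140),(52,468)]])
    v=B[1]-B[0]; u=B[2]-B[0]; print("plate",B.round(4).tolist(),np.linalg.norm(v),np.linalg.norm(u),"yaw",np.degrees(np.arctan2(-v[0],v[1])),np.degrees(np.arctan2(u[1],u[0])),"ctr",(B[1]+B[2])/2)
E
python3 fit.py
```

```text
[ 5.678e-01 -1.495e-01  5.050e-02  4.420e-02  2.929e-01  1.000e-04] [0.0012 0.0008 0.0025 0.0082 0.0509 0.0011]
('pa', 'R') [-0.2  0.3]
('pb', 'R') [0.2 0.1]
('scene', 'R') [-0.1  0.9]
('top', 'R') [-0.1 -0.4]
('pa', 'B-') [-1.1  0.8]
('pa', 'B+') [0.8 0.3]
('pb', 'B-') [ 0.2 -1. ]
('pb', 'B+') [ 0.4 -0.1]
('top', 'B+') [-0.1  0.9]
('top', 'B-') [1.  0.3]
('scene', 'B+') [-2.9  1.8]
('scene', 'B-') [0.1 3.5]
('pa', 'T-') [-1.2  1.6]
('pa', 'T+') [-0.1 -2.2]
('pb', 'T-') [-1.3  1.4]
('pb', 'T+') [-0.8 -2.2]
{'R': [0.5678, -0.1495, 0.0505], 'B-': [0.5042, -0.2273, 0.0303], 'B+': [0.4976, -0.0774, 0.0303], 'T-': [0.5998, -0.223, 0.0592], 'T+': [0.5932, -0.0732, 0.0592]}
gauge top [[0.4811, 0.2164], [0.4844, 0.2539], [0.5065, 0.2518], [0.5026, 0.217]] [0.49366152 0.23478556]
plate [[0.4488, 0.2007], [0.4607, 0.2824], [0.5352, 0.1876]] 0.08262531508160488 0.08742830435754916 yaw -8.268159831097256 -8.62223070340025 ctr [0.49794757 0.23498735]
```

Run:
```python
from h import *
import pickle
p=(.585,-.14,.21)
for yaw in (30,20,45): 
    q=robot.ik(p,[180,0,yaw]); print(yaw,None if q is None else np.round(q,1))
    if q is not None: break
robot.goto_joints(q); robot.pause(.2)
c,im=look("pc"); m=mark_of("wrist","spot"); e=mark_of("wrist","panel_edge")
pickle.dump(c,open("pc.pkl","wb"))
print([(np.round(x['uv'],1).tolist(),round(x['confidence'],2)) for x in m[:2]+e[:2]],robot.get_time())
cv2.imwrite("pics/pc2.png",cv2.resize(np.clip(im[60:330,90:450]*1.4,0,255).astype(np.uint8),(800,600),interpolation=cv2.INTER_CUBIC))
```

```text
30 [-25.9   6.    3.4  87.4   0.  124.1]
[([251.1, 196.1], 0.58), ([264.8, 169.9], 0.9)] 12.2167
```

View pics/pc2.png

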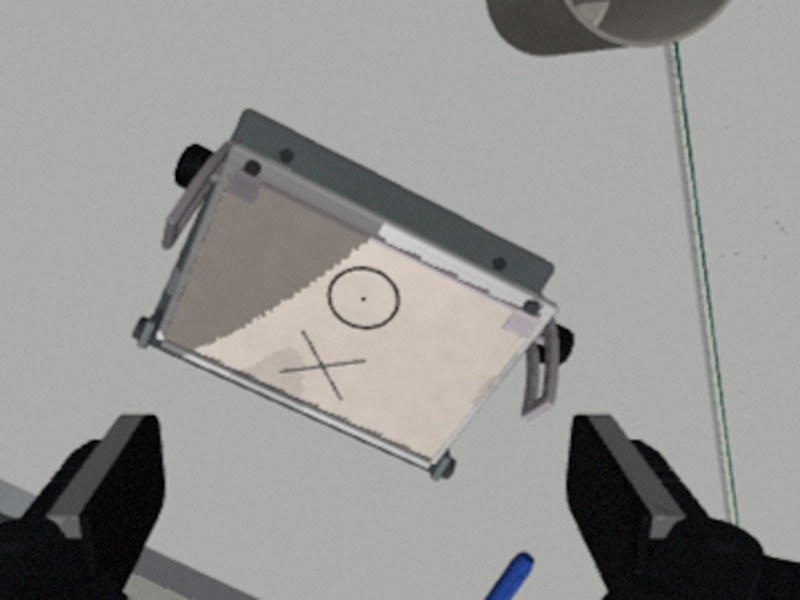

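The far-side view shows the ring dot at crop (364,298), full frame (253.8,194.1), and all four panel corners clearly. I'll add these points to the fit.

```bash
python3 - <<'E'
s=open("fit.py").read()
s=s.replace('"top":get_calibration("top")}','"top":get_calibration("top"),"pc":pickle.load(open("pc.pkl","rb"))}')
s=s.replace('"top":(275,165,4.4444)}','"top":(275,165,4.4444),"pc":(90,60,2.2222)}')
s=s.replace('.3)]\ndef','.3),\n("pc","R",364,298,1),("pc","B+",160,338,1),("pc","B-",430,460,1),("pc","T+",232,168,.5),("pc","T-",545,314,.5)]\ndef')
open("fit.py","w").write(s)
E
python3 fit.py
python3 - <<'E'
from h import *
# IK checks for the panel placing, tool y along panel y
yaw,t=.044,.29
for base in (0,180):
    R=Ro.from_euler('ZY',[yaw,-t])*Ro.from_euler('xyz',[180,0,base],degrees=True)
    n=R.as_matrix()[:,2]; pos=np.array([.568,-.15,.05])-n*(.0875-.019-.004)
    q=robot.ik(pos,R.as_euler('xyz',degrees=True)); print(base,q, pos.round(3))
    print(robot.ik((.495,.235,.083+.0),[180,0,base-8.4]),robot.ik((.518,.08,.08),[180,0,base]))
E
```

```text
[ 0.5677 -0.1498  0.051   0.0492  0.2477  0.001 ] [0.0005 0.0007 0.0013 0.006  0.0251 0.0009]
('pa', 'R') [-0.5  0.3]
('pb', 'R') [-0.1  0.2]
('scene', 'R') [0.  0.8]
('top', 'R') [ 0.1 -0.4]
('pa', 'B-') [-1.6  0.7]
('pa', 'B+') [ 1.6 -0.5]
('pb', 'B-') [-0.6 -0.3]
('pb', 'B+') [ 1.1 -0.2]
('top', 'B+') [-0.   1.3]
('top', 'B-') [1.3 0.4]
('scene', 'B+') [-3.2  0.9]
('scene', 'B-') [0.1 2.4]
('pa', 'T-') [-0.4  1.7]
('pa', 'T+') [ 0.3 -2.7]
('pb', 'T-') [-0.4  1.3]
('pb', 'T+') [-0.3 -2.9]
('pc', 'R') [-0.5 -0.2]
('pc', 'B+') [ 0.9 -0.7]
('pc', 'B-') [-0.1  0.1]
('pc', 'T+') [ 0.7 -1.2]
('pc', 'T-') [-2.8  2.5]
{'R': [0.5677, -0.1498, 0.051], 'B-': [0.5035, -0.2271, 0.0338], 'B+': [0.4962, -0.0773, 0.0338], 'T-': [0.6004, -0.2223, 0.0583], 'T+': [0.593, -0.0725, 0.0583]}
gauge top [[0.4811, 0.2164], [0.4844, 0.2539], [0.5065, 0.2518], [0.5026, 0.217]] [0.49366152 0.23478556]
plate [[0.4488, 0.2007], [0.4607, 0.2824], [0.5352, 0.1876]] 0.08262531508160488 0.08742830435754916 yaw -8.268159831097256 -8.62223070340025 ctr [0.49794757 0.23498735]
0 [-33.8690021  -18.79882632 -31.65318634  63.63790999   9.76743179
 144.76947337] [ 0.55  -0.151  0.112]
[  11.71481389   -1.56888817  -17.59814081   73.97074735    0.
 -159.88518611] [ -5.5361215   -5.69869101 -21.88246799  73.81622302   0.
 174.4638785 ]
180 [-33.8690021  -18.79882632 -31.65318634  63.63790999   9.76743179
 -35.23052663] [ 0.55  -0.151  0.112]
[ 11.71481389  -1.56888817 -17.59814081  73.97074735   0.
  20.11481389] [ -5.5361215   -5.69869101 -21.88246799  73.81622302   0.
  -5.5361215 ]
```

Run:
```python
from fit import *
pts={"ring":{"pa":(201,192),"pb":(195,192),"pc":(364,298)},
"X":{"pa":(197.5,111),"pb":(191,110),"pc":(323,365)},
"Xa":{"pa":(226,84),"pb":(221,84),"pc":(281,372)},   # +y lower end
"Xb":{"pa":(168,138),"pb":(162,137),"pc":(364,361)}, # -y upper end
"Xc":{"pa":(165,87),"pb":(159,85),"pc":(341,399)},   # -y lower
"Xd":{"pa":(229,135),"pb":(224,136),"pc":(303,332)}} # +y upper
Q={}
for n,o in pts.items():
    ob=[(C[k],fr(k,*v)) for k,v in o.items()]; P=tri(ob); Q[n]=P
    print(n,P.round(4),[(proj(c,P)[0]-u).round(1).tolist() for c,u in ob])
A=np.array(list(Q.values()));m=A.mean(0);n=np.linalg.svd(A-m)[2][2];n*=np.sign(n[2]);print("normal",n,"tilt",np.arcsin(-n[0]/1))
d=Q["ring"]-Q["X"];print("tilt ring-X",np.arctan2(d[2],np.hypot(d[0],d[1])),np.linalg.norm(d))
P0=None
for drop in ("T","TB?"):
    keep=[o for o in obs if not o[1].startswith("T")]
# combined fit: no T points, panel size scale free
import fit
fit.obs=[o for o in obs if o[1][0]!="T"]
def res2(p):
    r=fit.res(p[:6]); Pm,R=model(p[:6]); e=[]
    for j,nm in enumerate(["X","Xa","Xb","Xc","Xd"]):
        W=Pm["R"]+R@np.array([p[6+2*j],p[7+2*j],0])
        for k,v in pts[nm].items(): e.append(proj(C[k],W)[0]-fr(k,*v))
    return np.r_[r,np.ravel(e)]
S=least_squares(res2,[.568,-.15,.05,.05,.27,0]+[-.035,0,-.05,.015,-.02,-.015,-.05,-.015,-.02,.015],loss='soft_l1',x_scale=[.01,.01,.01,.1,.1,.01]+[.01]*10)
print(S.x.round(4),np.sqrt(np.diag(np.linalg.inv(S.jac.T@S.jac)))[:6].round(4),S.cost)
for fix in (.2,.25,.3,.35): 
    f=least_squares(lambda p:res2(np.r_[p[:4],fix,p[4:]]),np.delete(S.x,4),loss='soft_l1',x_scale=[.01,.01,.01,.1,.01]+[.01]*10); print(fix,f.cost,f.x[:4].round(4))
```

```text
ring [ 0.5676 -0.1498  0.0508] [[-0.5, 0.1], [-0.1, 0.0], [-0.6, -0.2]]
X [ 0.5246 -0.1517  0.0393] [[-0.5, 0.2], [0.1, -0.1], [-0.4, -0.1]]
Xa [ 0.5101 -0.1359  0.0374] [[-0.2, 0.3], [-0.2, -0.2], [-0.4, -0.1]]
Xb [ 0.5383 -0.1673  0.044 ] [[-0.0, -0.1], [-0.1, 0.1], [-0.1, -0.1]]
Xc [ 0.5117 -0.1691  0.0359] [[-0.1, -0.0], [-0.2, 0.1], [-0.3, -0.1]]
Xd [ 0.5368 -0.1343  0.045 ] [[-0.3, 0.3], [-0.2, -0.2], [-0.5, -0.1]]
normal [-0.24778991 -0.04884517  0.96758168] tilt 0.25039835305402985
tilt ring-X 0.2611947943914573 0.04452329105257938
[ 5.675e-01 -1.497e-01  5.150e-02  4.950e-02  2.554e-01  9.000e-04
 -4.450e-02  2.000e-04 -5.840e-02  1.670e-02 -3.090e-02 -1.620e-02
 -5.870e-02 -1.640e-02 -3.060e-02  1.690e-02] [0.0006 0.0007 0.0014 0.0073 0.0278 0.0011] 6.1873461165901045
0.2 8.0030193226181 [ 0.5682 -0.1499  0.049   0.0494]
0.25 6.206391642230765 [ 0.5676 -0.1498  0.0512  0.0496]
0.3 7.331451052504365 [ 0.5668 -0.1496  0.0534  0.0486]
0.35 10.560833031530493 [ 0.5659 -0.1495  0.0555  0.0475]
```

Run:
```python
from h import *
o=[180,0,171.6]; x,y=.4945,.2350
robot.move_pose((x,y,.18),o)
print(robot.line_to((x,y,.083),vel=.12,guard=8), robot.get_tool_pos())
fingers.set_gripper(.02)
print("w",robot.get_gripper_width(),robot.get_gripper_force(),robot.get_ft_force())
robot.line_to((x,y,.145),vel=.1)
print(robot.get_tool_pos(),robot.get_tcp_rot(),robot.get_gripper_width(),robot.get_gripper_force(),robot.get_ft_force(),robot.get_time())
c,im=look("held")
import pickle;pickle.dump((c,robot.get_tool_pos(),robot.get_tcp_rot()),open("held.pkl","wb"))
for t in ("foot","gauge"):print(t,[(np.round(v['uv'],1).tolist(),round(v['confidence'],2)) for v in mark_of("wrist",t)[:2]])
T=Ro.from_euler('xyz',robot.get_tcp_rot(),degrees=True).as_matrix();p=np.array(robot.get_tool_pos())
print("pred foot",proj(c,p+T[:,2]*.0685))
for tx in (-.005,.005): print(proj(c,p+T@[tx,0,.0685]))
cv2.imwrite("pics/held2.png",cv2.resize(im[100:384,70:450],(800,598)))
```

```text
False [0.4950951  0.23505545 0.08388547]
w 0.03756895106003056 57.790626883506775 [-1.5651759  -0.3039077   4.55802651]
[0.49421463 0.23490074 0.14434772] [-1.79983113e+02 -4.65207740e-02  1.71597066e+02] 0.03707318251613968 58.2340282201767 [-0.62030319  0.08196036 -1.92188844] 16.0333
foot [([252.8, 207.2], 0.41)]
gauge [([257.9, 204.5], 0.58)]
pred foot [[255.15975576 203.43926625]]
[[255.15116055 209.9874795 ]]
[[255.16846545 196.8038315 ]]
```

View pics/held2.png

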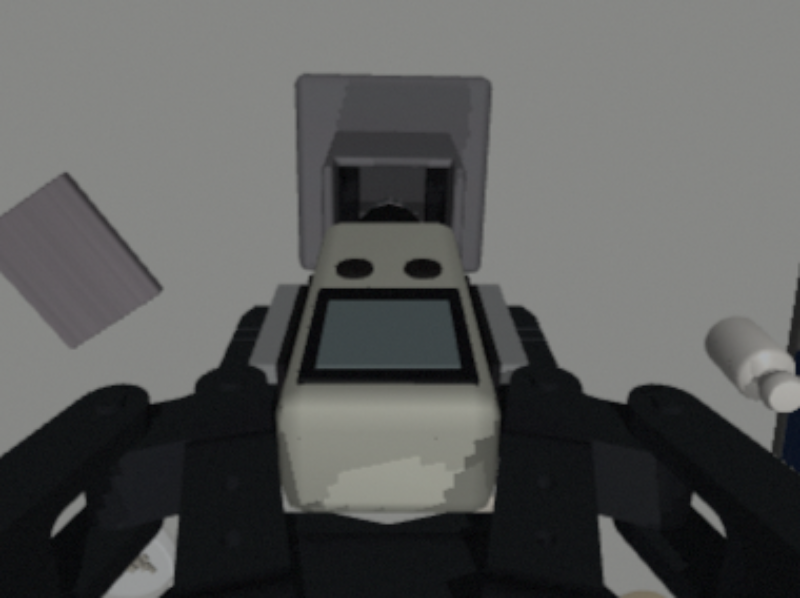

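The gauge is gripped squarely, with its body's lower front edge at crop row ~222 and the sleeve front showing at about (390,203).

Run:
```python
from h import *
import pickle
c,p,r=pickle.load(open("held.pkl","rb")); T=Ro.from_euler('xyz',r,degrees=True).as_matrix();p=np.array(p)
cr=lambda q:((proj(c,p+T@q)[0]-[70,100])*2.105).round(1)
for dx in (-.003,0,.003):
  for h in (.0685,.070): print(dx,h,"body front low edge",cr([.012+dx,.0,h-.032]),"nose front low",cr([.011+dx,0,h-.012]),"foot front",cr([.008+dx,0,h]),"body y corners",cr([.012+dx,.019,h-.032]),cr([.012+dx,-.019,h-.032]))
```

```text
-0.003 0.0685 body front low edge [390.2 225.2] nose front low [390.  206.6] foot front [389.8 203.8] body y corners [455.9 225.2] [324.6 225.2]
-0.003 0.07 body front low edge [390.2 223.4] nose front low [390.  205.1] foot front [389.8 202.4] body y corners [455.3 223.5] [325.  223.4]
0 0.0685 body front low edge [390.2 215.4] nose front low [390.  197.6] foot front [389.9 195.3] body y corners [456.2 215.4] [324.3 215.4]
0 0.07 body front low edge [390.2 213.7] nose front low [390.  196.2] foot front [389.8 194. ] body y corners [455.7 213.7] [324.8 213.7]
0.003 0.0685 body front low edge [390.2 205.5] nose front low [390.  188.6] foot front [389.9 186.8] body y corners [456.5 205.6] [324.  205.5]
0.003 0.07 body front low edge [390.2 203.9] nose front low [390.  187.2] foot front [389.9 185.5] body y corners [456.  203.9] [324.5 203.9]
```

```bash
cat >> h.py <<'E'
DX,H=-.0022,.0695
def tcp_for(foot,Rm,gap):   # TCP so that the foot (sleeve out) is gap outside along -tool z
    return np.array(foot)-Rm@np.array([DX,0,H])-Rm[:,2]*gap
def touch(foot,rot,up,depth):
    Rm=Ro.from_euler('xyz',rot,degrees=True).as_matrix(); n=-Rm[:,2]
    robot.pause(.25); f0=np.array(robot.get_ft_force())@n
    hit=robot.line_to(tcp_for(foot,Rm,-.006),vel=.015,guard=1.8)
    p=np.array(robot.get_tool_pos()); robot.pause(.1); f=np.array(robot.get_ft_force())@n-f0
    gap=(p-tcp_for(foot,Rm,0))@n
    print("hit",hit,"gap at stop mm",gap*1e3,"dF",f,robot.get_time())
    return Rm,n,f0,hit,gap
E
python3 - <<'E'
from h import *
p=robot.get_tool_pos(); robot.line_to((p[0],p[1],.178),vel=.15)
rot=[180,0,180]; Rm=Ro.from_euler('xyz',rot,degrees=True).as_matrix()
foot=np.array([.5184,.0797,.006])
robot.move_pose(tcp_for(foot,Rm,.012),rot)
Rm,n,f0,hit,gap=touch(foot,rot,.012,.004)
if hit:
    for i in range(6):
        f=np.array(robot.get_ft_force())@n-f0
        print(f)
        if f>2.6: break
        q=tcp_for(foot,Rm,gap-.0006*(i+1)); robot.line_to(q,vel=.02); robot.pause(.1)
    robot.pause(.8)
    print(np.array(robot.get_ft_force())@n-f0,robot.get_tool_pos(),robot.get_tcp_rot(),robot.get_gripper_width(),robot.get_time())
E
```

```text
hit True gap at stop mm -2.68896862923651 dF 1.9803367089600863 18.5333
1.9803367089600863
1.940617954017295
1.8957519644102439
3.045461583446791
3.063724935815637 [0.51615512 0.07971404 0.07100228] [ 1.79988390e+02 -1.15942777e-01  1.79999059e+02] 0.03729495947093915 20.3833
```

```bash
sed -i 's/H=-.0022,.0695/H=-.0022,.0691/' h.py
python3 - <<'E'
from h import *
p=robot.get_tool_pos(); robot.line_to((p[0],p[1],.165),vel=.15)
rot=(Ro.from_euler('ZY',[.0495,-.256])*Ro.from_euler('xyz',[180,0,180],degrees=True)).as_euler('xyz',degrees=True)
Rm=Ro.from_euler('xyz',rot,degrees=True).as_matrix()
foot=np.array([.5675,-.1498,.0513])
robot.move_pose(tcp_for(foot,Rm,.045),rot)
robot.line_to(tcp_for(foot,Rm,.012),vel=.08); robot.pause(.15)
c,im=look("hov")
for t in ("foot","spot"):print(t,[(np.round(v['uv'],1).tolist(),round(v['confidence'],2)) for v in mark_of("wrist",t)[:2]])
print("ring pred",proj(c,foot),"foot pred",proj(c,np.array(robot.get_tool_pos())+Rm@[DX,0,H]),robot.get_tool_pos()-tcp_for(foot,Rm,.012),rot,robot.get_tcp_rot(),robot.get_time())
th=np.linspace(0,2*np.pi,60); X=Ro.from_euler('ZY',[.0495,-.256]).as_matrix()
ring=foot+(X[:,:2]@(.015*np.array([np.cos(th),np.sin(th)]))).T
big=cv2.resize(np.clip(im[130:270,165:345]*1.5,0,255).astype(np.uint8),None,fx=4,fy=4,interpolation=cv2.INTER_CUBIC)
cv2.polylines(big,[((proj(c,ring)-[165,130]+.5)*4).astype(int)],True,(0,255,0),1)
cv2.imwrite("pics/hov2.png",big)
E
```

```text
foot [([253.1, 206.7], 0.57)]
spot []
ring pred [[255.73037638 200.83107199]] foot pred [[255.47195806 206.8434134 ]] [ 0.00018297 -0.00022983  0.00050429] [ 180.           14.66771956 -177.16385891] [-179.97313557   14.70423175 -177.16780052] 22.95
```

View pics/hov2.png

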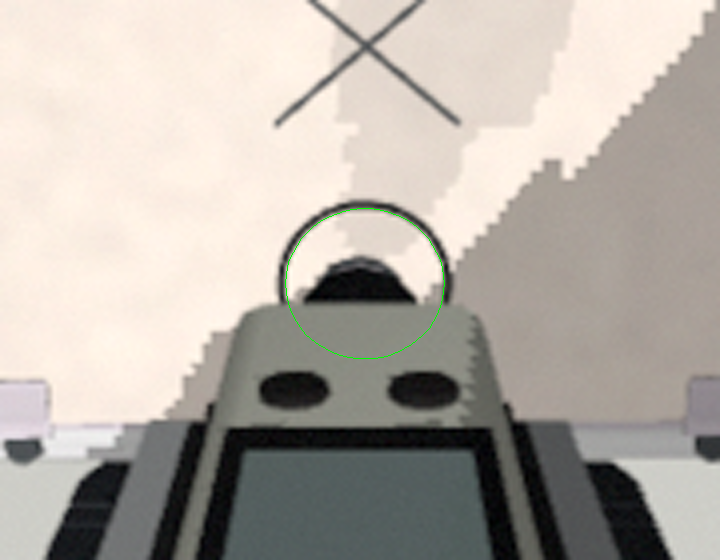

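The drawn ring prediction sits on the inside of the pen ring, and the foot agrees with its predicted pixel (253,207), so I'm pressing down now.

Run:
```python
from h import *
rot=(Ro.from_euler('ZY',[.0495,-.256])*Ro.from_euler('xyz',[180,0,180],degrees=True)).as_euler('xyz',degrees=True)
foot=np.array([.5675,-.1498,.0513])
Rm,n,f0,hit,gap=touch(foot,rot,.012,.004)
if hit:
    for i in range(8):
        f=np.array(robot.get_ft_force())@n-f0
        print(f)
        if f>2.6: break
        robot.line_to(tcp_for(foot,Rm,gap-.0005*(i+1)),vel=.02); robot.pause(.15)
    robot.pause(.6)
    print(np.array(robot.get_ft_force())@n-f0,(robot.get_tool_pos()-tcp_for(foot,Rm,0))*1e3,robot.get_tcp_rot(),rot,robot.get_gripper_width(),robot.get_time())
c,im=look("fin"); cv2.imwrite("pics/fin2.png",cv2.resize(np.clip(im[130:270,165:345]*1.5,0,255).astype(np.uint8),None,fx=4,fy=4,interpolation=cv2.INTER_CUBIC))
```

```text
hit True gap at stop mm -1.7028801756395942 dF 2.345203990547348 24.1417
2.345203990547348
2.635525139836155
2.8309090178085734 [ 0.49435252  0.05531709 -2.19721277] [ 179.92387502   14.55242051 -177.18612677] [ 180.           14.66771956 -177.16385891] 0.03742601663497301 25.1417
```

View pics/fin2.png

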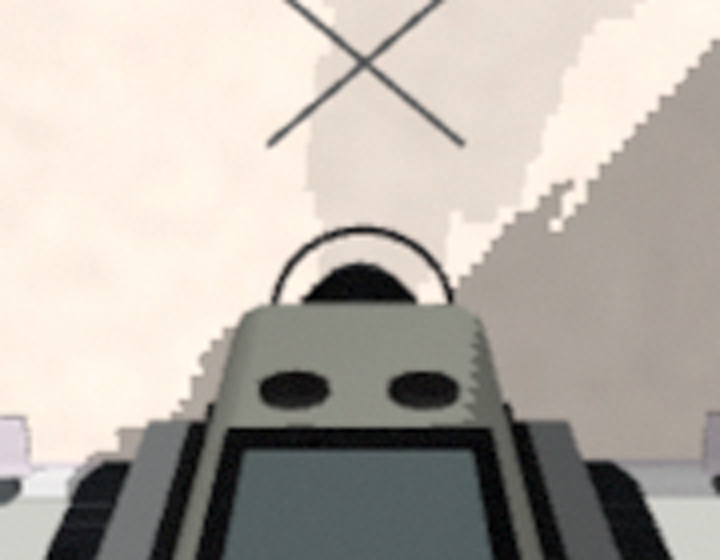

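The picture shows the nose inside the ring, centred left and right, with about 2.8 N on it (sleeve about 3.7 mm in). I'm handing in.

```bash
python3 -c "
from plant import *
print(robot.job_done())"
```

```text
the job is handed in; nothing more can be done
None
```

I handed the job in at about 25 s of the 45 s allowed, with the gauge held square inside the pen ring at about 2.8 N (sleeve about 3.7 mm in), after a zero check on the bare plate at about 3.1 N; no verdict came back, and I didn't re-measure the panel tilt or the loose items at the end.

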